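# Move a locked specimen stage under the microscope

## Task

Bring the culture dish under the microscope: pull the red spring pin up, turn it into a rest notch and let go so that it stays up, then slide the carriage (it has a yellow grip) all the way to the stop at the microscope end. Finally turn the pin back so that it drops fully home and locks the carriage there. Keep the dish lying flat in its place, leave the things on the counter where they are and do not bump the microscope.

Things in the scene. Friction and masses are not known exactly. Their poses are not given: they have to be found in the camera images.
- stage: Blue base of the sliding specimen stage, fixed to the counter, 210 x 400 x 12 mm; origin under its centre, on the counter. Its y axis runs along the slide; the microscope stands at its -y end. Its -x side faces the robot. The spring pin stands at x = -56 mm, y = 0 in this frame, on a grey bracket whose post (16 mm thick, centred at x = -92 mm) and arm are 44 mm wide along y and whose top is 54 mm above the counter. Stop blocks at y = +-190 mm are 38 mm high
- carriage (a joint): Black carriage on the stage, 220 mm long (y), 141 mm wide (x), top 40 mm above the counter. Value = how far it has slid towards the microscope (stage -y), in m: 0 = loading end (start, locked), 0.140 = against the stop at the microscope end. It slides with about 2 N of friction and stays where it is left. Its edge nearest the robot has two open notches 11 mm wide, 140 mm apart: the pin locks in one at 0 and in the other at 0.140, and lies on the plate between them otherwise
- carriage_grip (a point): Middle of the yellow upright grip fin on the carriage: 40 mm along stage x, 12 mm thick along stage y, from 40 to 85 mm above the counter; this point is at 65 mm. It moves with the carriage
- collar: Fixed round brass and dark collar of the spring pin, 42 mm diameter, standing on the bracket, its castle-shaped top 77 mm above the counter; origin on the pin's axis at counter level; its x axis is the direction of the deep slot, along which the wing points when locked. The collar stands turned by up to 0.5 rad either way from the stage
- pin_lift (a joint): Height to which the spring pin has been pulled, m: 0 = down in a notch of the carriage, locked; about 0.007 = lying on the carriage plate between notches; 0.012 = resting in a rest notch, clear of the carriage by 5 mm; it must be lifted past 0.017 before it can turn in or out of slot or notch; 0.024 = upper end. The spring pulls down with 6 N at 0, 10 N at 0.017, 12 N at 0.024
- pin_turn (a joint): Turn of the pin about its vertical axis, rad, positive anticlockwise from above: 0 = cross bar over the deep slot (let go within about 0.1 of here it drops), +1.05 or -1.05 (60 degrees) = over the rest notches, either way is as good; it turns from -1.25 to +1.25 and with little friction once lifted. A cross bar let go within about 0.1 rad of a rest notch drops into it
- wing (a point): Middle of the pin's red flat wing, the grip: 38 mm long (this point's x axis, parallel to the cross bar), 10 mm thick (y), 30 mm high; when locked it spans 81 to 111 mm above the counter, and this point is at 96 mm. It rises and turns with the pin
- dish_seat (a point): Centre of the dish's place on the carriage top, between four 6 mm high tabs; it moves with the carriage
- dish: Lidded clear culture dish with red content, 70 mm diameter, 16 mm high, 60 g, lying loose between the four tabs on the carriage; origin under its centre, z axis up
- microscope: White microscope with black eyepieces, fixed, 0.42 m high; origin at counter level under its lens. The lens (24 mm diameter) ends 105 mm above the counter; its arm (55 mm wide, 250 to 300 mm above the counter, with a black head up to 345 mm) comes from -y and ends 28 mm to the +y side of the lens axis. Same axes as the stage
- dropper_bottle: Bystander: brown dropper bottle with white cap, 34 mm diameter, 75 mm high; origin under its centre
- sample_jar: Bystander: clear jar with orange cap, 48 mm diameter, 55 mm high; origin under its centre
- slide_box: Bystander: flat green and white slide box, 92 x 162 x 34 mm; origin under its centre
Not all that is in view belongs to the job. There is more than one size of the dish; the one meant has the size given above.

How it is judged:
By the outcome, as a careful person would: the job done as asked, in the order asked, and still so for the second after the job is handed in, with the robot touching nothing.
It also fails if it takes over 72 s, if anything falls off the work surface, if the arm or the gripper's body presses on something with over 40 N, if the wrist force passes 120 N, or if a joint passes its speed limit or range.

## Robot

A 7-joint arm with a two-finger parallel gripper is mounted at the origin on the work surface. World frame = base frame: x ahead of the robot, y to its left, z up, the work surface at z = 0. Lengths are in m, angles in rad, forces in N, time in s.
With the tool pointing down it reaches from about 0.425 to 0.925 m from the base axis. Payload 6.8 kg.
Tool frame: the origin (TCP) lies midway between the tips of the shut fingers; the grasp point (between the pads) lies 19 mm behind it; z points along the fingers, y is the line along which they close (so a half turn about z gives the same grasp; the last joint's range is limited). The gripper opens to 85 mm and grips with 20 to 120 N. Pads are 22 mm wide; open, the fingers measure 114 mm over their backs; the gripper's body (76 mm by 85 mm) begins 54 mm behind the grasp point. The pads swing forward as they close: fully open they stand 13 mm farther back than shut.
Start: joints at [-1.41, 0.477, 0.022, 1.555, -0.011, 1.109, -0.083], TCP at [0.179, 0.651, 0.205] pointing down, gripper open.
Joint ranges: [-2.96, 2.96], [-0.34, 2.1], [-1.41, 1.46], [0.24, 2.44], [-1.37, 4.51], [0.17, 1.92], [-2.96, 2.96]. Speed limits (rad/s): [2.39, 2.39, 3.14, 3.14, 3.14, 3.14, 3.14].

## Interface

Orientations are given as a unit quaternion [w, x, y, z].
In Python, from station import * gives the robot as it stands. The module is installed in compiled form; this text tells all that it offers.
- The arm moves only by the shell command python3 -m jog 'ROWS' [OPENING] [FORCE]. ROWS is JSON, a list of rows, each an object of numbers: "x", "y", "z": the shift along the tool's x, y, z in m; "ax", "ay", "az": the turn, a rotation vector about the tool's x, y, z in rad. In form: [{"x": .., "y": .., "z": .., "ax": .., "ay": .., "az": ..}, ...]. A call has 1 to 12 rows; each row is the pose to reach, as a shift and turn from the pose commanded when the call began, along the tool's axes at that moment; what a row does not reach only later rows make up. A row lasts 1/10 s, in which the tool goes at most 50 mm and 8.59 degrees, less where a joint would pass 70% of its speed; a pose out of reach is approached as far as the arm can. A call with a gripper value outside its range is refused whole. OPENING is the opening, from 0 (shut) to 1 (fully open), set as the call begins (- or left out, the last holds). The fingers move at their own pace and stop on an object; FORCE is the grip in N (left out, the last holds). Time passes only in rows, so rows that repeat a pose let the fingers close. It gives the time, the measured TCP pose, the force, the opening and the grip force at its end, in the units of the state.
- get_obs(): the state, without advancing time (a new reading comes with each control period).
- read_camera(name): name is "scene" or "top" or "wrist"; returns the picture (420x560x3 uint8, red, green, blue); there is no depth.
- camera_params(name): a dict with "K" (3x3 intrinsics, pixels), "origin" and "attitude" of the camera in the world. Camera axes: x right, y up, looking along -z (the intrinsics and any distortion apply to the point x, -y, -z); pixel columns grow to the right and rows downward; lengths in m; the calibration is good to about 2 mm. The wrist camera is an equidistant fisheye: a pixel r from the principal point sees the ray r / f radians off the axis. A picture is of the moment at which its call begins: read the wrist's pose just before it. camera_params takes no time and is no camera call; for the wrist camera it gives the pose at the moment of the call.
- hand_in(): hands the job in; it is judged then, once.
The state is a dict: "t": time; "q": joint angles; "joint_vel": joint speeds; "joint_torque": joint torques, N m; "eef_pos": TCP position; "tool_rot": TCP orientation; "contact_force": force on the tool from outside, world axes, zero at the start; "torque": the same for the moment, N m; "gripper_width": opening from 0.0 (shut) to 1.0 (fully open); "grasp_force": force on a finger pad.
Only numpy, scipy, OpenCV 4.12 (cv2) and the standard library are available. Lean on these libraries where they do the work, as an engineer would, in place of code of your own. Each camera call takes 0.05 s, during which the arm holds its last target. There are 200 camera calls.

## Working session

There is one attempt and no reset: what is moved stays moved. The work goes in short steps, Python scripts to look and compute and a shell command to move; the robot and the scene stay as the last step left them, time stands still between calls to the robot, and variables do not carry over. Pictures are saved under pics/ and viewed, at most 10 in all, crops included, and the job is handed in when it is done.

```bash
mkdir -p pics
python3 - <<'E'
from station import *
import cv2,numpy as np
for n in ("scene","top","wrist"):
    p=camera_params(n); im=read_camera(n)
    cv2.imwrite(f"pics/{n}0.png",im[:,:,::-1]); print(n,{k:np.round(v,4).tolist() if not isinstance(v,str) else v for k,v in p.items()})
o=get_obs(); print({k:np.round(v,3).tolist() for k,v in o.items()})
a=cv2.imread("pics/scene0.png");b=cv2.imread("pics/top0.png")
E
```

```text
scene {'K': [[412.2875, 0.0, 273.9758], [0.0, 412.2875, 209.5364], [0.0, 0.0, 1.0]], 'origin': [1.1349, -0.3572, 0.5528], 'attitude': [0.8179, 0.4395, 0.1812, 0.3241]}
top {'K': [[528.174, 0.0, 291.504], [0.0, 528.174, 205.9499], [0.0, 0.0, 1.0]], 'origin': [0.5474, 0.147, 1.1566], 'attitude': [0.7068, 0.0209, -0.0277, -0.7066]}
wrist {'K': [[325.1923, 0.0, 277.2762], [0.0, 325.1923, 208.4538], [0.0, 0.0, 1.0]], 'origin': [0.1004, 0.6718, 0.3731], 'attitude': [0.7854, -0.1268, -0.0959, 0.5982]}
{'t': 0.15, 'q': [-1.41, 0.478, 0.022, 1.556, -0.012, 1.109, -0.083], 'joint_vel': [0.001, -0.002, -0.001, -0.005, -0.001, -0.0, -0.001], 'joint_torque': [0.003, -59.692, 1.61, -28.149, 0.013, 0.006, 0.0], 'eef_pos': [0.179, 0.65, 0.204], 'tool_rot': [-0.0, 0.134, 0.991, -0.001], 'contact_force': [-0.442, -0.302, -0.509], 'torque': [-0.048, -0.003, 0.048], 'grasp_force': 0.0, 'gripper_width': 1.0}
```

View pics/top0.png

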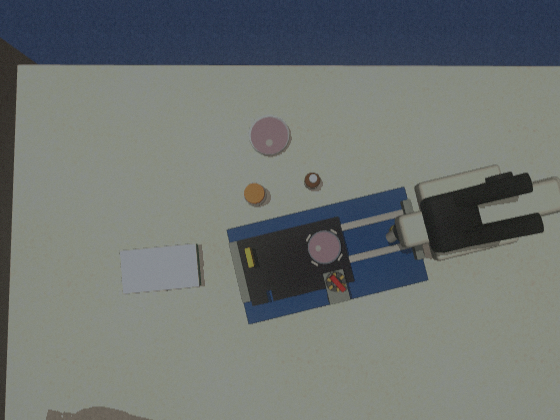

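View pics/scene0.png

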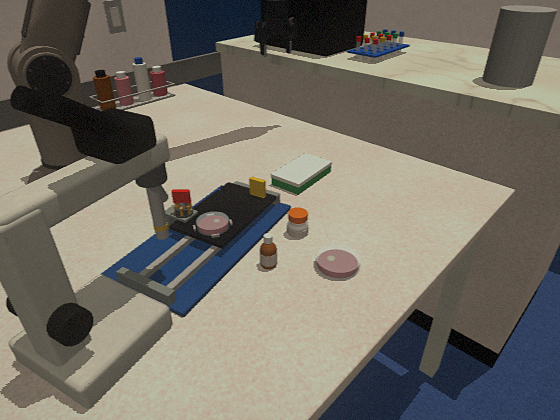

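Top view: the stage runs from (245,270) to (420,230). The carriage dish is at (323,247), the red wing about (338,283), the yellow grip (250,258) and the microscope head about (412,230). There are two dishes: top (323,247) lying between tabs on the carriage, and the larger one at (269,136) loose on the counter. The one on the carriage is meant. An enlarged crop should confirm this and give the pixels.

```bash
cat > h.py <<'E'
from station import *
import cv2,numpy as np
from scipy.spatial.transform import Rotation as R
def rot(q): return R.from_quat(np.roll(q,-1))
def ray(n,u,v,p=None):
    p=p or camera_params(n);K=np.array(p["K"]);x=(u-K[0,2])/K[0,0];y=(v-K[1,2])/K[1,1]
    if n=="wrist":
        r=np.hypot(x,y)+1e-12;d=np.array([x/r*np.sin(r),-y/r*np.sin(r),-np.cos(r)])
    else: d=np.array([x,-y,-1.])
    return np.array(p["origin"]),rot(p["attitude"]).apply(d/np.linalg.norm(d))
def atz(n,u,v,z,p=None):
    o,d=ray(n,u,v,p);return o+d*(z-o[2])/d[2]
def tri(*rays):
    A=sum(np.eye(3)-np.outer(d,d) for o,d in rays);b=sum((np.eye(3)-np.outer(d,d))@o for o,d in rays)
    X=np.linalg.solve(A,b);return X,[float(np.linalg.norm(np.cross(X-o,d))) for o,d in rays]
def proj(n,X,p=None):
    p=p or camera_params(n);K=np.array(p["K"]);c=rot(p["attitude"]).inv().apply(np.array(X)-p["origin"])
    x,y,z=c[0],-c[1],-c[2]
    if n=="wrist":
        r=np.hypot(x,y)+1e-12;t=np.arctan2(r,z);x,y=x/r*t,y/r*t
    else:x,y=x/z,y/z
    return K[0,0]*x+K[0,2],K[1,1]*y+K[1,2]
E
python3 - <<'E'
import cv2,numpy as np
a=cv2.imread("pics/top0.png")[180:330,220:435]; b=cv2.imread("pics/scene0.png")[165:310,100:300]
a=cv2.resize(a,(800,558),interpolation=cv2.INTER_CUBIC)
b=cv2.resize(b,(800,580),interpolation=cv2.INTER_CUBIC)
cv2.imwrite("pics/c1.png",cv2.convertScaleAbs(a,alpha=1.5,beta=10));cv2.imwrite("pics/c2.png",b)
E
```

```text
(no output)
```

View pics/c1.png

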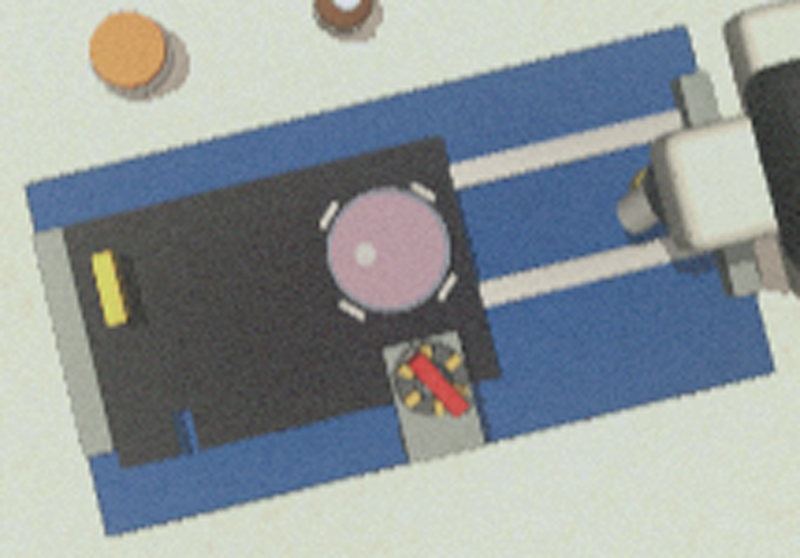

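View pics/c2.png

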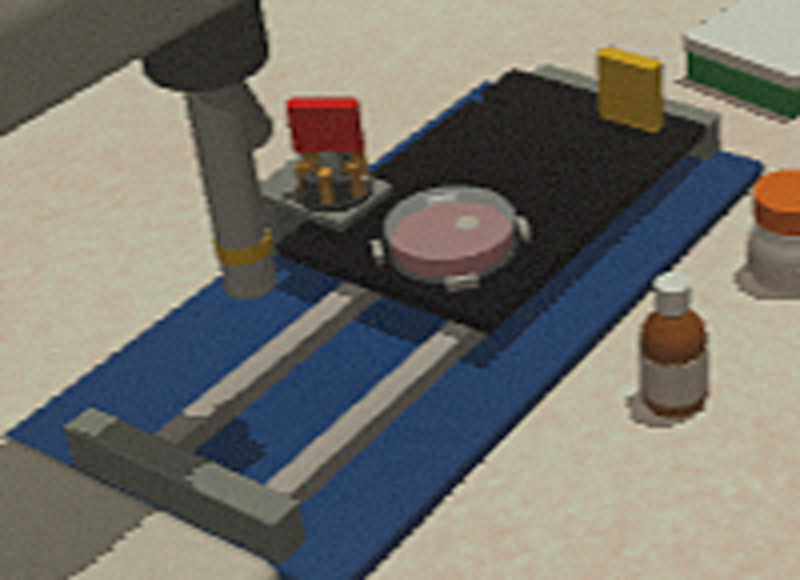

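The crops confirm it: the dish between the white tabs (c1 centre 388,250) is the smaller one and is meant. The wing top runs from (413,357) to (464,412) in c1 and is centred near (324,100) in c2. Grip top is about (104,288) in c1 and (631,55) in c2.

Run:
```python
from h import *
T=lambda a,b:(220+(a+.5)/3.721-.5,180+(b+.5)/3.72-.5); S=lambda a,b:(100+(a+.5)/4-.5,165+(b+.5)/4-.5)
np.set_printoptions(precision=4,suppress=True)
C=[atz("top",*T(*c),.012) for c in [(26,184),(685,27),(773,372),(107,536)]]
print(np.array(C)); c=np.mean(C,0); ly=(C[0]+C[3]-C[1]-C[2])/2; lx=(C[0]+C[1]-C[2]-C[3])/2
print("stage",c,np.linalg.norm(ly),np.linalg.norm(lx),"yaw",np.arctan2(-ly[0],ly[1]),np.arctan2(lx[1],lx[0]))
yaw=np.arctan2(-ly[0],ly[1]); Rz=R.from_euler("z",yaw)
print("pin pred",c+Rz.apply([-.056,0,.0]))
for n,t,s in [("wingtop",(437,383),(324,99)),("griptop",(104,288),(631,55)),("dish",(388,250),(451,225))]:
    X,e=tri(ray("top",*T(*t)),ray("scene",*S(*s)));print(n,X,e, "stage frame",Rz.inv().apply(X-[*c[:2],0]))
a,b=[atz("top",*T(*q),.111) for q in [(413,357),(462,411)]]
print("wing",a,b,np.linalg.norm(a-b),"mid",(a+b)/2,"dir",np.arctan2(*(b-a)[[1,0]]), "rel stage",np.arctan2(*(b-a)[[1,0]])-yaw)
d=[atz("top",*T(*q),.056) for q in [(327,250),(449,250)]];print("dish diam",np.linalg.norm(d[0]-d[1]))
o=get_obs();print(o["eef_pos"],rot(o["tool_rot"]).as_matrix())
```

```text
[[ 0.5759  0.2764  0.012 ]
 [ 0.668  -0.1088  0.012 ]
 [ 0.467  -0.157   0.012 ]
 [ 0.3738  0.2283  0.012 ]]
stage [0.5212 0.0597 0.012 ] 0.39625602162668133 0.2072337244661493 yaw 0.23613420610492733 0.23460575981235451
pin pred [0.4667 0.0466 0.012 ]
wingtop [0.4688 0.048  0.1129] [0.0004978430677736018, 0.0004978430677737332] stage frame [-0.0537  0.0009  0.1129]
griptop [0.518  0.2258 0.0851] [0.0004972886542662209, 0.000497288654266252] stage frame [0.0358 0.1622 0.0851]
dish [0.5385 0.0696 0.0535] [0.0008400185866514968, 0.0008400185866513946] stage frame [0.0191 0.0056 0.0535]
wing [0.482 0.06  0.111] [0.4537 0.0343 0.111 ] 0.03829464476495117 mid [0.4678 0.0472 0.111 ] dir -2.404239904543067 rel stage -2.6403741106479943
dish diam 0.0682055240799137
[0.1792 0.6503 0.2042] [[-0.9641  0.2656 -0.0003]
 [ 0.2656  0.9641 -0.0014]
 [-0.0001 -0.0014 -1.    ]]
```

Everything matches the given sizes: wing at (0.468, 0.047), top 0.111, pointing at yaw 0.737; grip at (0.518, 0.226). Now I move above the wing.

```bash
python3 -m jog '[{"x":-0.03,"y":-0.034,"az":0.14},{"x":-0.06,"y":-0.069,"az":0.28},{"x":-0.09,"y":-0.103,"az":0.42},{"x":-0.12,"y":-0.138,"az":0.56},{"x":-0.15,"y":-0.172,"az":0.7},{"x":-0.18,"y":-0.207,"az":0.84},{"x":-0.21,"y":-0.241,"az":0.98},{"x":-0.24,"y":-0.276,"az":1.12},{"x":-0.27,"y":-0.31,"az":1.26},{"x":-0.30,"y":-0.345,"az":1.4},{"x":-0.33,"y":-0.379,"az":1.54},{"x":-0.36,"y":-0.413,"az":1.68}]' 1
cat > plan.py <<'E'
# goal: python3 plan.py x y z yaw_of_tool_y(world) -> shift in tool axes, az
import sys
from h import *
o=get_obs();M=rot(o["tool_rot"]);x,y,z,w=map(float,sys.argv[1:5])
d=M.inv().apply(np.array([x,y,z])-o["eef_pos"])
G=R.from_matrix(np.array([[np.sin(w),np.cos(w),0],[-np.cos(w),np.sin(w),0],[0,0,-1.]]))
G=R.from_matrix(np.column_stack([np.cross([np.cos(w),np.sin(w),0],[0,0,-1]),[np.cos(w),np.sin(w),0],[0,0,-1]]))
print("shift",d.round(4),"rotvec",(M.inv()*G).as_rotvec().round(4),"t",o["t"],"q7",o["q"][6],"F",np.round(o["contact_force"],1),"pos",np.round(o["eef_pos"],4),"y yaw",round(float(np.arctan2(*M.as_matrix()[[1,0],1])),4))
E
python3 plan.py .468 .0475 .205 -.834
```

```text
validation failed for argument at $[0]...
Traceback (most recent call last):
  File "plan.py", line 6, in <module>
    G=R.from_matrix(np.array([[np.sin(w),np.cos(w),0],[-np.cos(w),np.sin(w),0],[0,0,-1.]]))
  File "scipy/spatial/transform/_rotation.pyx", line 1143, in scipy.spatial.transform._rotation.Rotation.from_matrix
ValueError: Non-positive determinant (left-handed or null coordinate frame) in rotation matrix 0: [[-0.74062496  0.67191864  0.        ]
 [-0.67191864 -0.74062496  0.        ]
 [ 0.          0.         -1.        ]].
```

```bash
sed -i '6d' plan.py; python3 -m jog '[{"x":-0.03,"y":-0.034,"z":0,"ax":0,"ay":0,"az":0.14},{"x":-0.06,"y":-0.069,"z":0,"ax":0,"ay":0,"az":0.28},{"x":-0.09,"y":-0.103,"z":0,"ax":0,"ay":0,"az":0.42},{"x":-0.12,"y":-0.138,"z":0,"ax":0,"ay":0,"az":0.56},{"x":-0.15,"y":-0.172,"z":0,"ax":0,"ay":0,"az":0.7},{"x":-0.18,"y":-0.207,"z":0,"ax":0,"ay":0,"az":0.84},{"x":-0.21,"y":-0.241,"z":0,"ax":0,"ay":0,"az":0.98},{"x":-0.24,"y":-0.276,"z":0,"ax":0,"ay":0,"az":1.12},{"x":-0.27,"y":-0.31,"z":0,"ax":0,"ay":0,"az":1.26},{"x":-0.30,"y":-0.345,"z":0,"ax":0,"ay":0,"az":1.4},{"x":-0.33,"y":-0.379,"z":0,"ax":0,"ay":0,"az":1.54},{"x":-0.36,"y":-0.413,"z":0,"ax":0,"ay":0,"az":1.68}]' 1
python3 plan.py .468 .0475 .205 -.834
```

```text
t: 1.35
eef_pos: [0.417, 0.1552, 0.2051]
tool_rot: [-0.0, 0.829, 0.559, 0.0]
contact_force: [1.4, 0.0, -0.2]
gripper_width: 0.996
grasp_force: 0.0
shift [-0.0808  0.0876  0.0001] rotvec [-2.000e-04 -6.000e-04  4.504e-01] t 1.35 q7 -0.8130639589867201 F [ 1.4  0.  -0.2] pos [0.417  0.1552 0.2051] y yaw -0.3836
```

```bash
python3 -m jog '[{"x":-0.02,"y":0.022,"z":0,"ax":0,"ay":0,"az":0.11},{"x":-0.04,"y":0.044,"z":0,"ax":0,"ay":0,"az":0.22},{"x":-0.06,"y":0.066,"z":0,"ax":0,"ay":0,"az":0.34},{"x":-0.08,"y":0.087,"z":0,"ax":0,"ay":0,"az":0.45},{"x":-0.081,"y":0.088,"z":0,"ax":0,"ay":0,"az":0.45},{"x":-0.081,"y":0.088,"z":0,"ax":0,"ay":0,"az":0.45},{"x":-0.081,"y":0.088,"z":0,"ax":0,"ay":0,"az":0.45}]' 0.6
python3 plan.py .468 .0475 .085 -.834
python3 - <<'E'
from h import *
import pickle
p=camera_params("wrist");im=read_camera("wrist")
print([np.round(proj("wrist",X,p),1) for X in ([.482,.06,.111],[.4537,.0343,.111],[.468,.0475,.111])])
cv2.imwrite("pics/w1.png",cv2.resize(im[:,:,::-1],(800,600),interpolation=cv2.INTER_CUBIC));pickle.dump(p,open("w1.pkl","wb"))
E
```

```text
t: 2.05
eef_pos: [0.4681, 0.0502, 0.2048]
tool_rot: [-0.0, 0.931, 0.364, -0.0]
contact_force: [-0.7, 0.6, -0.4]
gripper_width: 0.597
grasp_force: 0.0
shift [-0.0019  0.002   0.1198] rotvec [-0.0006  0.0002  0.0082] t 2.05 q7 -0.9315258280860378 F [-0.7  0.6 -0.4] pos [0.4681 0.0502 0.2048] y yaw -0.8258
[array([280.9, 181.2]), array([280.4, 224.2]), array([280.5, 202.7])]
```

View pics/w1.png

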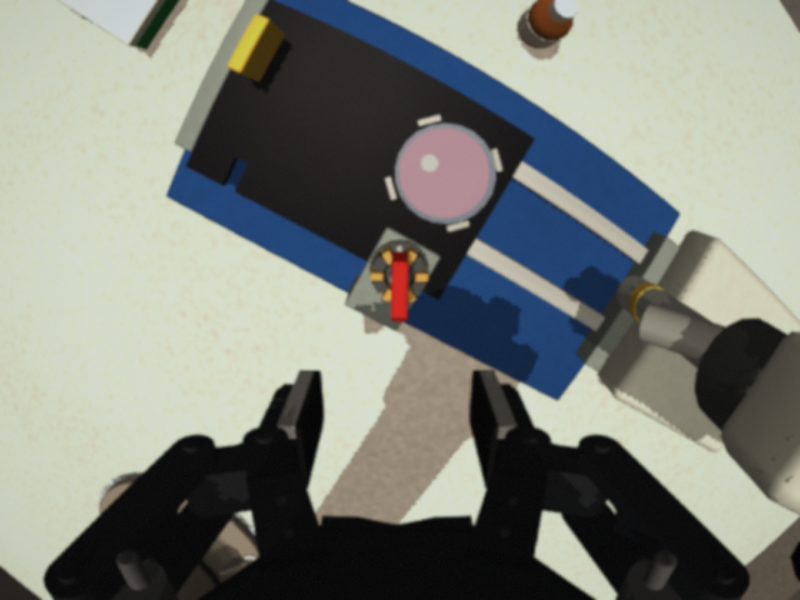

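The wing top runs (401,261)–(399,320) in the view, within 1 px of my prediction, so the estimate holds. Descending.

```bash
python3 -m jog '[{"x":0,"y":0,"z":0.025,"ax":0,"ay":0,"az":0.004},{"x":0,"y":0,"z":0.05,"ax":0,"ay":0,"az":0.008},{"x":0,"y":0,"z":0.07,"ax":0,"ay":0,"az":0.008},{"x":0,"y":0,"z":0.08,"ax":0,"ay":0,"az":0.008},{"x":0,"y":0,"z":0.08,"ax":0,"ay":0,"az":0.008},{"x":0,"y":0,"z":0.08,"ax":0,"ay":0,"az":0.008}]' 0.5
python3 plan.py .468 .0475 .085 -.834
```

```text
t: 2.7
eef_pos: [0.4689, 0.0496, 0.1255]
tool_rot: [-0.0, 0.933, 0.36, 0.0]
contact_force: [0.0, -0.0, -0.3]
gripper_width: 0.493
grasp_force: 0.0
shift [-0.0021  0.001   0.0405] rotvec [ 0.0001 -0.0005 -0.0013] t 2.7 q7 -0.8189767543472511 F [ 0.  -0.  -0.3] pos [0.4689 0.0496 0.1255] y yaw -0.8353
```

```bash
python3 -m jog '[{"x":-0.001,"y":0.001,"z":0.015,"ax":0,"ay":0,"az":0},{"x":-0.002,"y":0.001,"z":0.03,"ax":0,"ay":0,"az":0},{"x":-0.002,"y":0.001,"z":0.04,"ax":0,"ay":0,"az":0},{"x":-0.002,"y":0.001,"z":0.041,"ax":0,"ay":0,"az":0},{"x":-0.002,"y":0.001,"z":0.041,"ax":0,"ay":0,"az":0},{"x":-0.002,"y":0.001,"z":0.041,"ax":0,"ay":0,"az":0}]'
python3 plan.py .468 .0475 .085 -.834
python3 -m jog '[{"x":0,"y":0,"z":0,"ax":0,"ay":0,"az":0},{"x":0,"y":0,"z":0,"ax":0,"ay":0,"az":0},{"x":0,"y":0,"z":0,"ax":0,"ay":0,"az":0},{"x":0,"y":0,"z":0,"ax":0,"ay":0,"az":0},{"x":0,"y":0,"z":0,"ax":0,"ay":0,"az":0},{"x":0,"y":0,"z":0,"ax":0,"ay":0,"az":0},{"x":0,"y":0,"z":0,"ax":0,"ay":0,"az":0},{"x":0,"y":0,"z":0,"ax":0,"ay":0,"az":0}]' 0 50
python3 plan.py .468 .0475 .085 -.834
```

```text
t: 3.3
eef_pos: [0.4683, 0.0473, 0.0847]
tool_rot: [-0.0, 0.933, 0.359, 0.001]
contact_force: [-0.5, 0.6, 0.7]
gripper_width: 0.496
grasp_force: 0.0
shift [-0.0001 -0.0004 -0.0003] rotvec [ 0.0004 -0.0012 -0.002 ] t 3.3 q7 -0.7483048317653933 F [-0.5  0.6  0.7] pos [0.4683 0.0473 0.0847] y yaw -0.836
t: 4.1
eef_pos: [0.4686, 0.0473, 0.0847]
tool_rot: [-0.0, 0.933, 0.359, 0.001]
contact_force: [-1.5, 0.8, 6.0]
gripper_width: 0.001
grasp_force: 3.3
shift [-0.0003 -0.0005 -0.0003] rotvec [ 0.0005 -0.0016 -0.0021] t 4.1 q7 -0.7479347965109469 F [-1.5  0.8  6. ] pos [0.4686 0.0473 0.0847] y yaw -0.8361
```

The fingers shut on nothing, so I need to look.

Run:
```python
from h import *
a=read_camera("scene")[140:260,110:270];b=read_camera("wrist")
a=cv2.resize(a,(400,300),interpolation=cv2.INTER_CUBIC);b=cv2.resize(b,(400,300),interpolation=cv2.INTER_AREA)
c=read_camera("top")[240:330,290:410];c=cv2.resize(c,(400,300),interpolation=cv2.INTER_CUBIC)
d=read_camera("wrist")[200:420,140:420];d=cv2.resize(d,(400,300))
cv2.imwrite("pics/m1.png",np.vstack([np.hstack([a,b]),np.hstack([c,d])])[:,:,::-1])
```

```text
(no output)
```

View pics/m1.png

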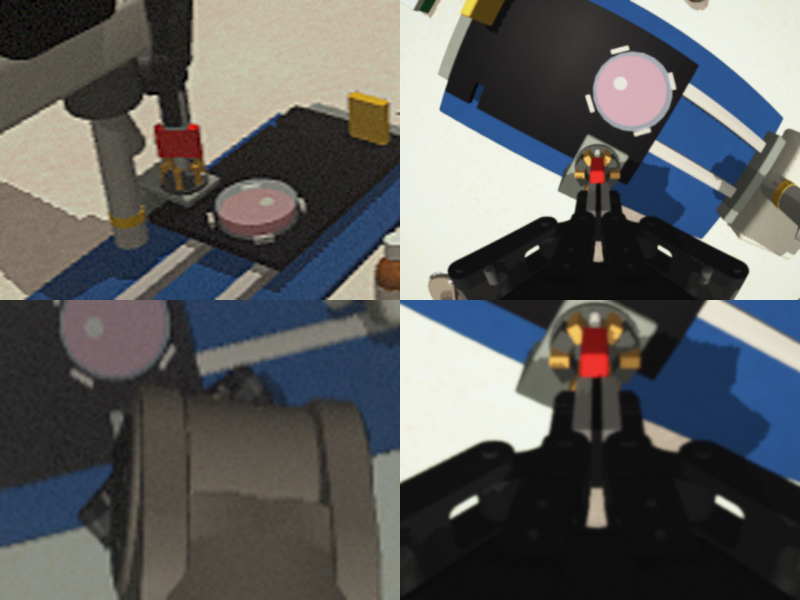

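Run:
```python
from h import *
o=get_obs();p=camera_params("wrist");e=o["eef_pos"];M=rot(o["tool_rot"])
print("tcp px",proj("wrist",e,p),"grasp",proj("wrist",e-M.apply([0,0,.019]),p))
print("cam in tool",M.inv().apply(np.array(p["origin"])-e))
for X in ([.482,.06,.111],[.4537,.0343,.111],[.468,.0475,.081]): print(proj("wrist",X,p))
print("scene",proj("scene",e),"tcp in crop",((np.array(proj("scene",e))-[110,140])*2.5), (np.array(proj("scene",[.468,.0475,.111]))-[110,140])*2.5)
```

```text
tcp px (np.float64(278.42090779128625), np.float64(248.23531423087138)) grasp (np.float64(278.52733360883326), np.float64(263.7647946492613))
cam in tool [ 0.07981153 -0.00057276 -0.16903152]
(np.float64(277.71685486037865), np.float64(236.65505873534485))
(np.float64(277.893212308044), np.float64(302.81144151233343))
(np.float64(277.45001206910945), np.float64(245.98909544152485))
scene (np.float64(181.83585800765152), np.float64(200.77135917087725)) tcp in crop [179.58964502 151.92839793] [175.23096826 125.2567862 ]
```

Run:
```python
from h import *
a=read_camera("scene")[165:225,155:215];b=read_camera("wrist")[190:310,217:337]
a=cv2.resize(a,(400,400),interpolation=cv2.INTER_CUBIC);b=cv2.resize(b,(400,400),interpolation=cv2.INTER_CUBIC)
cv2.imwrite("pics/m2.png",cv2.convertScaleAbs(np.hstack([a,b])[:,:,::-1],alpha=1.5,beta=15))
o=get_obs();print(o["gripper_width"],o["grasp_force"],o["contact_force"],o["torque"])
```

```text
0.00078886286152838 3.30052557241288 [-0.53128375 -0.75902493  7.04707725] [-0.00582819  0.15096625  0.03268879]
```

View pics/m2.png

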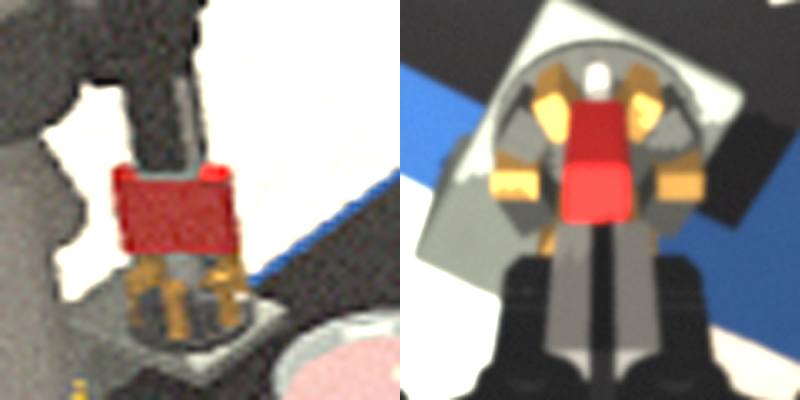

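The scene crop shows the pad tips resting on the wing's top edge at (180,175), though the reported TCP is 26 mm lower. I'll check from the wrist view where the tips really are along the tool axis.

Run:
```python
from h import *
o=get_obs();p=camera_params("wrist");e=o["eef_pos"];M=rot(o["tool_rot"])
for d in (0,.01,.02,.026,.03):
    print(d,[tuple(np.round(proj("wrist",e+M.apply([x,0,-d]),p),1)) for x in (0,.011)], "scene",np.round((np.array(proj("scene",e+M.apply([0,0,-d])))-[155,165])*6.667))
```

```text
0 [(np.float64(278.5), np.float64(248.2)), (np.float64(278.5), np.float64(230.5))] scene [179. 238.]
0.01 [(np.float64(278.5), np.float64(256.0)), (np.float64(278.5), np.float64(237.5))] scene [175. 212.]
0.02 [(np.float64(278.6), np.float64(264.6)), (np.float64(278.6), np.float64(245.4))] scene [170. 185.]
0.026 [(np.float64(278.6), np.float64(270.3)), (np.float64(278.6), np.float64(250.6))] scene [168. 169.]
0.03 [(np.float64(278.6), np.float64(274.2)), (np.float64(278.7), np.float64(254.2))] scene [166. 158.]
```

The pads really end about 27 mm short of the reported TCP (both views agree, and the 7 N push up fits). I'll trust the contact: tip height = reported z + 0.026. Reopening and going lower in small steps, watching the force.

```bash
python3 -m jog '[{"x":0,"y":0,"z":-0.01,"ax":0,"ay":0,"az":0},{"x":0,"y":0,"z":-0.015,"ax":0,"ay":0,"az":0},{"x":0,"y":0,"z":-0.015,"ax":0,"ay":0,"az":0},{"x":0,"y":0,"z":-0.015,"ax":0,"ay":0,"az":0},{"x":0,"y":0,"z":-0.015,"ax":0,"ay":0,"az":0},{"x":0,"y":0,"z":-0.015,"ax":0,"ay":0,"az":0}]' 0.4
python3 -m jog '[{"x":0,"y":0,"z":0.01,"ax":0,"ay":0,"az":0},{"x":0,"y":0,"z":0.02,"ax":0,"ay":0,"az":0},{"x":0,"y":0,"z":0.028,"ax":0,"ay":0,"az":0},{"x":0,"y":0,"z":0.03,"ax":0,"ay":0,"az":0},{"x":0,"y":0,"z":0.03,"ax":0,"ay":0,"az":0}]'
python3 -m jog '[{"x":0,"y":0,"z":0.004,"ax":0,"ay":0,"az":0},{"x":0,"y":0,"z":0.007,"ax":0,"ay":0,"az":0},{"x":0,"y":0,"z":0.01,"ax":0,"ay":0,"az":0},{"x":0,"y":0,"z":0.01,"ax":0,"ay":0,"az":0}]'
python3 plan.py .468 .0475 .058 -.834
```

```text
t: 5.0
eef_pos: [0.4675, 0.0471, 0.0988]
tool_rot: [-0.0, 0.933, 0.359, -0.0]
contact_force: [0.5, 0.2, -0.7]
gripper_width: 0.4
grasp_force: 0.0
t: 5.5
eef_pos: [0.4673, 0.0469, 0.0683]
tool_rot: [0.0, 0.933, 0.359, -0.001]
contact_force: [-0.8, -0.5, 0.4]
gripper_width: 0.402
grasp_force: 0.0
t: 5.9
eef_pos: [0.4675, 0.0471, 0.0587]
tool_rot: [-0.0, 0.933, 0.359, -0.0]
contact_force: [-0.2, 0.1, -0.4]
gripper_width: 0.396
grasp_force: 0.0
shift [0.0006 0.0001 0.0007] rotvec [-0.0003  0.0005 -0.0019] t 5.9 q7 -0.7068229920270394 F [-0.2  0.1 -0.4] pos [0.4675 0.0471 0.0587] y yaw -0.8359
```

```bash
python3 -m jog '[{"x":0,"y":0,"z":0,"ax":0,"ay":0,"az":0},{"x":0,"y":0,"z":0,"ax":0,"ay":0,"az":0},{"x":0,"y":0,"z":0,"ax":0,"ay":0,"az":0},{"x":0,"y":0,"z":0,"ax":0,"ay":0,"az":0},{"x":0,"y":0,"z":0,"ax":0,"ay":0,"az":0},{"x":0,"y":0,"z":0,"ax":0,"ay":0,"az":0},{"x":0,"y":0,"z":0,"ax":0,"ay":0,"az":0}]' 0 60
python3 plan.py .468 .0475 .058 -.834
```

```text
t: 6.6
eef_pos: [0.4677, 0.0474, 0.0592]
tool_rot: [-0.0, 0.933, 0.359, 0.0]
contact_force: [-0.9, 0.4, 5.6]
gripper_width: 0.1
grasp_force: 59.8
shift [0.0003 0.0001 0.0012] rotvec [-0.0003 -0.0003 -0.0019] t 6.6 q7 -0.7070497661643235 F [-0.9  0.4  5.6] pos [0.4677 0.0474 0.0592] y yaw -0.8359
```

Gripped at 60 N with the opening at wing thickness. Lifting 20 mm.

```bash
python3 -m jog '[{"x":0,"y":0,"z":-0.005,"ax":0,"ay":0,"az":0},{"x":0,"y":0,"z":-0.01,"ax":0,"ay":0,"az":0},{"x":0,"y":0,"z":-0.015,"ax":0,"ay":0,"az":0},{"x":0,"y":0,"z":-0.02,"ax":0,"ay":0,"az":0},{"x":0,"y":0,"z":-0.0205,"ax":0,"ay":0,"az":0},{"x":0,"y":0,"z":-0.0205,"ax":0,"ay":0,"az":0}]'
python3 plan.py .468 .0475 .0797 0.214
```

```text
t: 7.2
eef_pos: [0.4674, 0.0472, 0.0794]
tool_rot: [-0.0, 0.933, 0.359, -0.0]
contact_force: [2.0, 2.0, -11.6]
gripper_width: 0.103
grasp_force: 58.3
shift [ 0.0006  0.0002 -0.0003] rotvec [-3.0000e-04  1.0000e-04 -1.0498e+00] t 7.2 q7 -0.739694273538059 F [  2.    2.  -11.6] pos [0.4674 0.0472 0.0794] y yaw -0.8358
```

Force −11.6 N matches a lift of about 20 mm. Turning +1.05.

```bash
python3 -m jog '[{"x":0,"y":0,"z":0,"ax":0,"ay":0,"az":-0.12},{"x":0,"y":0,"z":0,"ax":0,"ay":0,"az":-0.24},{"x":0,"y":0,"z":0,"ax":0,"ay":0,"az":-0.36},{"x":0,"y":0,"z":0,"ax":0,"ay":0,"az":-0.48},{"x":0,"y":0,"z":0,"ax":0,"ay":0,"az":-0.6},{"x":0,"y":0,"z":0,"ax":0,"ay":0,"az":-0.72},{"x":0,"y":0,"z":0,"ax":0,"ay":0,"az":-0.84},{"x":0,"y":0,"z":0,"ax":0,"ay":0,"az":-0.96},{"x":0,"y":0,"z":0,"ax":0,"ay":0,"az":-1.05},{"x":0,"y":0,"z":0,"ax":0,"ay":0,"az":-1.05},{"x":0,"y":0,"z":0,"ax":0,"ay":0,"az":-1.05}]'
python3 plan.py .468 .0475 .0797 0.214
python3 -m jog '[{"x":0,"y":0,"z":0.003,"ax":0,"ay":0,"az":0},{"x":0,"y":0,"z":0.006,"ax":0,"ay":0,"az":0},{"x":0,"y":0,"z":0.0085,"ax":0,"ay":0,"az":0},{"x":0,"y":0,"z":0.0085,"ax":0,"ay":0,"az":0}]'
python3 plan.py .468 .0475 .0797 0.214
```

```text
t: 8.3
eef_pos: [0.467, 0.0473, 0.0791]
tool_rot: [-0.001, 0.629, 0.778, -0.0]
contact_force: [-0.2, 3.5, -11.4]
gripper_width: 0.104
grasp_force: 58.4
shift [ 0.      0.001  -0.0006] rotvec [-0.0013 -0.0004 -0.0025] t 8.3 q7 0.14940195035818365 F [ -0.2   3.5 -11.4] pos [0.467  0.0473 0.0791] y yaw 0.2115
t: 8.7
eef_pos: [0.4673, 0.0473, 0.071]
tool_rot: [-0.001, 0.628, 0.778, -0.0]
contact_force: [-4.5, 3.6, -3.4]
gripper_width: 0.105
grasp_force: 59.6
shift [ 0.0001  0.0008 -0.0087] rotvec [-0.0012 -0.0005 -0.0004] t 8.7 q7 0.15957595968495525 F [-4.5  3.6 -3.4] pos [0.4673 0.0473 0.071 ] y yaw 0.2136
```

Spring load is now carried by the notch (force −3 N at about 12 mm). Release and rise.

```bash
python3 -m jog '[{"x":0,"y":0,"z":0,"ax":0,"ay":0,"az":0},{"x":0,"y":0,"z":0,"ax":0,"ay":0,"az":0},{"x":0,"y":0,"z":0,"ax":0,"ay":0,"az":0},{"x":0,"y":0,"z":0,"ax":0,"ay":0,"az":0},{"x":0,"y":0,"z":-0.02,"ax":0,"ay":0,"az":0},{"x":0,"y":0,"z":-0.05,"ax":0,"ay":0,"az":0},{"x":0,"y":0,"z":-0.085,"ax":0,"ay":0,"az":0},{"x":0,"y":0,"z":-0.105,"ax":0,"ay":0,"az":0},{"x":0,"y":0,"z":-0.105,"ax":0,"ay":0,"az":0},{"x":0,"y":0,"z":-0.105,"ax":0,"ay":0,"az":0}]' 0.4
python3 - <<'E'
from h import *
p=camera_params("wrist");im=read_camera("wrist");s=read_camera("scene")[165:225,155:215]
X=[(a,b,.123) for a,b in ((.468-.0185*np.sin(.214)*-1,.0475-.0185*np.cos(.214)),(.468-.0185*np.sin(.214),.0475+.0185*np.cos(.214)))]
print([np.round(proj("wrist",x,p),1) for x in X],[np.round(proj("scene",(.468,.0475,z)),1) for z in (.111,.123)])
S=cv2.resize(s,(400,400),interpolation=cv2.INTER_CUBIC);W=cv2.resize(im,(400,400))
cv2.imwrite("pics/m3.png",np.hstack([S,W])[:,:,::-1])
hsv=lambda i:(i[...,0].astype(int)>110)&(i[...,1]<50)&(i[...,2]<50)
for i in (read_camera("scene"),):
    m=hsv(i);v,u=np.nonzero(m[170:215,160:205]);print("red scene rows",v.min()+170,v.max()+170,"cols",u.min()+160,u.max()+160)
E
python3 plan.py .518 .2258 .15 1.807;python3 plan.py .518 .2258 .15 -1.335
```

```text
t: 9.7
eef_pos: [0.4678, 0.0472, 0.176]
tool_rot: [0.0, 0.628, 0.779, 0.0]
contact_force: [-0.5, 0.2, -0.9]
gripper_width: 0.401
grasp_force: 0.0
[array([278.9, 241.1]), array([279. , 193.3])] [array([180.1, 190.1]), array([179.3, 185.2])]
red scene rows 182 201 cols 173 186
shift [0.164  0.088  0.0246] rotvec [-2.0000e-03 -1.5000e-03 -1.5931e+00] t 9.85 q7 0.06849360871291305 F [ 0.8  0.4 -0.3] pos [0.4669 0.0469 0.1749] y yaw 0.2139
shift [0.164  0.088  0.0246] rotvec [-1.5000e-03  2.0000e-03  1.5489e+00] t 9.85 q7 0.06849360871291305 F [ 0.8  0.4 -0.3] pos [0.4669 0.0469 0.1749] y yaw 0.2139
```

View pics/m3.png

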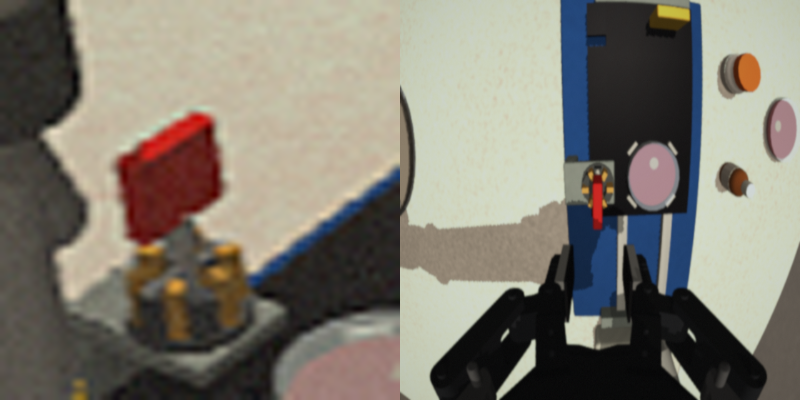

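The pin stays up: wing turned, centred at scene row about 186, which matches the 12 mm rest height. The grip is at the top of the wrist view, free. Moving above it.

```bash
python3 -m jog '[{"x":0.015,"y":0.008,"z":0,"ax":0,"ay":0,"az":0.14},{"x":0.03,"y":0.016,"z":0,"ax":0,"ay":0,"az":0.28},{"x":0.045,"y":0.024,"z":0,"ax":0,"ay":0,"az":0.42},{"x":0.06,"y":0.032,"z":0,"ax":0,"ay":0,"az":0.56},{"x":0.075,"y":0.04,"z":0,"ax":0,"ay":0,"az":0.7},{"x":0.09,"y":0.048,"z":0,"ax":0,"ay":0,"az":0.84},{"x":0.105,"y":0.056,"z":0,"ax":0,"ay":0,"az":0.98},{"x":0.12,"y":0.064,"z":0.01,"ax":0,"ay":0,"az":1.12},{"x":0.135,"y":0.072,"z":0.02,"ax":0,"ay":0,"az":1.26},{"x":0.15,"y":0.08,"z":0.03,"ax":0,"ay":0,"az":1.4},{"x":0.164,"y":0.088,"z":0.04,"ax":0,"ay":0,"az":1.54},{"x":0.164,"y":0.088,"z":0.05,"ax":0,"ay":0,"az":1.549}]' 0.5
python3 -m jog '[{"x":0,"y":0,"z":0,"ax":0,"ay":0,"az":0},{"x":0,"y":0,"z":0,"ax":0,"ay":0,"az":0}]'
python3 plan.py .518 .2258 .03 -1.335
python3 - <<'E'
from h import *
p=camera_params("wrist");im=read_camera("wrist").astype(int)
m=(im[...,0]>120)&(im[...,1]>90)&(im[...,2]<0.5*im[...,1]); n,l,s,c=cv2.connectedComponentsWithStats(m.astype(np.uint8))
for k in np.argsort(-s[1:,4])[:3]+1: print(s[k],c[k])
c_=np.array([.518,.2258,.085]);Rz=R.from_euler("z",.236)
for a in (-.02,.02):
  for b in (-.006,.006): print(np.round(proj("wrist",c_+Rz.apply([a,b,0]),p),1))
E
```

```text
t: 11.05
eef_pos: [0.5185, 0.2283, 0.1242]
tool_rot: [0.0, 0.993, 0.119, -0.001]
contact_force: [0.6, 0.5, 0.5]
gripper_width: 0.499
grasp_force: 0.0
t: 11.25
eef_pos: [0.5185, 0.2245, 0.1255]
tool_rot: [0.001, 0.993, 0.118, -0.001]
contact_force: [0.5, -0.8, 0.4]
gripper_width: 0.499
grasp_force: 0.0
shift [-0.     -0.0014  0.0955] rotvec [0.001  0.0014 0.0013] t 11.25 q7 -1.5839026787727328 F [ 0.5 -0.8  0.4] pos [0.5185 0.2245 0.1255] y yaw -1.3337
[ 303   19   56   53 2291] [330.40593627  44.62243562]
[269 196  18  54 872] [277.6043578  221.43463303]
[452 294   5   8  33] [454.15151515 297.78787879]
[284.1 249.1]
[267.2 249.1]
[284.5 195. ]
[266.6 195. ]
```

Yellow blob (269–287, 196–250) matches the prediction to 2 px. Descend and grip.

```bash
python3 -m jog '[{"x":0,"y":0,"z":0.02,"ax":0,"ay":0,"az":0},{"x":0,"y":-0.001,"z":0.045,"ax":0,"ay":0,"az":0},{"x":0,"y":-0.001,"z":0.07,"ax":0,"ay":0,"az":0},{"x":0,"y":-0.001,"z":0.085,"ax":0,"ay":0,"az":0},{"x":0,"y":-0.001,"z":0.093,"ax":0,"ay":0,"az":0},{"x":0,"y":-0.001,"z":0.095,"ax":0,"ay":0,"az":0},{"x":0,"y":-0.001,"z":0.095,"ax":0,"ay":0,"az":0}]'
python3 -m jog '[{"x":0,"y":0,"z":0,"ax":0,"ay":0,"az":0},{"x":0,"y":0,"z":0,"ax":0,"ay":0,"az":0},{"x":0,"y":0,"z":0,"ax":0,"ay":0,"az":0},{"x":0,"y":0,"z":0,"ax":0,"ay":0,"az":0},{"x":0,"y":0,"z":0,"ax":0,"ay":0,"az":0},{"x":0,"y":0,"z":0,"ax":0,"ay":0,"az":0},{"x":0,"y":0,"z":0,"ax":0,"ay":0,"az":0}]' 0 30
python3 plan.py .518 .2258 .03 -1.335
```

```text
t: 12.0
eef_pos: [0.5192, 0.227, 0.0316]
tool_rot: [-0.0, 0.993, 0.118, 0.0]
contact_force: [-0.4, 0.1, 0.2]
gripper_width: 0.496
grasp_force: 0.0
t: 12.7
eef_pos: [0.52, 0.2246, 0.032]
tool_rot: [0.001, 0.993, 0.117, 0.001]
contact_force: [1.6, -6.2, 4.5]
gripper_width: 0.132
grasp_force: 33.1
shift [-0.0016 -0.0017  0.002 ] rotvec [ 0.0022 -0.0015 -0.0017] t 12.7 q7 -1.5060372118600733 F [ 1.6 -6.2  4.5] pos [0.52   0.2246 0.032 ] y yaw -1.3367
```

Gripped (opening matches 12 mm). Sliding along tool +y, which is stage −y.

```bash
python3 -m jog '[{"x":0,"y":0.004,"z":0,"ax":0,"ay":0,"az":0},{"x":0,"y":0.012,"z":0,"ax":0,"ay":0,"az":0},{"x":0,"y":0.022,"z":0,"ax":0,"ay":0,"az":0},{"x":0,"y":0.033,"z":0,"ax":0,"ay":0,"az":0},{"x":0,"y":0.044,"z":0,"ax":0,"ay":0,"az":0},{"x":0,"y":0.055,"z":0,"ax":0,"ay":0,"az":0},{"x":0,"y":0.066,"z":0,"ax":0,"ay":0,"az":0},{"x":0,"y":0.077,"z":0,"ax":0,"ay":0,"az":0},{"x":0,"y":0.088,"z":0,"ax":0,"ay":0,"az":0},{"x":0,"y":0.099,"z":0,"ax":0,"ay":0,"az":0},{"x":0,"y":0.108,"z":0,"ax":0,"ay":0,"az":0},{"x":0,"y":0.114,"z":0,"ax":0,"ay":0,"az":0}]'
python3 -m jog '[{"x":0,"y":0.005,"z":0,"ax":0,"ay":0,"az":0},{"x":0,"y":0.009,"z":0,"ax":0,"ay":0,"az":0},{"x":0,"y":0.013,"z":0,"ax":0,"ay":0,"az":0},{"x":0,"y":0.016,"z":0,"ax":0,"ay":0,"az":0},{"x":0,"y":0.019,"z":0,"ax":0,"ay":0,"az":0},{"x":0,"y":0.021,"z":0,"ax":0,"ay":0,"az":0},{"x":0,"y":0.021,"z":0,"ax":0,"ay":0,"az":0}]'
python3 plan.py .553 .0885 .03 -1.335
```

```text
t: 13.9
eef_pos: [0.5461, 0.1167, 0.032]
tool_rot: [-0.001, 0.993, 0.118, 0.001]
contact_force: [-1.7, 2.7, 7.2]
gripper_width: 0.133
grasp_force: 33.5
t: 14.6
eef_pos: [0.5511, 0.0962, 0.032]
tool_rot: [-0.0, 0.993, 0.118, 0.001]
contact_force: [-0.2, 1.3, 6.9]
gripper_width: 0.136
grasp_force: 33.4
shift [0.    0.008 0.002] rotvec [-0.0007 -0.002   0.0003] t 14.6 q7 -1.2709478136505936 F [-0.2  1.3  6.9] pos [0.5511 0.0962 0.032 ] y yaw -1.3347
```

```bash
python3 -m jog '[{"x":0,"y":0.003,"z":0,"ax":0,"ay":0,"az":0},{"x":0,"y":0.005,"z":0,"ax":0,"ay":0,"az":0},{"x":0,"y":0.007,"z":0,"ax":0,"ay":0,"az":0},{"x":0,"y":0.008,"z":0,"ax":0,"ay":0,"az":0},{"x":0,"y":0.009,"z":0,"ax":0,"ay":0,"az":0},{"x":0,"y":0.009,"z":0,"ax":0,"ay":0,"az":0}]'
python3 -m jog '[{"x":0,"y":0.001,"z":0,"ax":0,"ay":0,"az":0},{"x":0,"y":0.002,"z":0,"ax":0,"ay":0,"az":0},{"x":0,"y":0.002,"z":0,"ax":0,"ay":0,"az":0}]'
python3 plan.py .553 .0885 .03 -1.335
```

```text
t: 15.2
eef_pos: [0.553, 0.0885, 0.032]
tool_rot: [-0.001, 0.993, 0.118, 0.001]
contact_force: [-1.4, 3.0, 7.3]
gripper_width: 0.134
grasp_force: 33.5
t: 15.5
eef_pos: [0.5529, 0.0886, 0.032]
tool_rot: [-0.002, 0.993, 0.119, 0.0]
contact_force: [-3.7, 6.9, 9.4]
gripper_width: 0.127
grasp_force: 33.8
shift [0.     0.0001 0.002 ] rotvec [-0.0038 -0.0012  0.0025] t 15.5 q7 -1.2519121206833095 F [-3.7  6.9  9.4] pos [0.5529 0.0886 0.032 ] y yaw -1.3325
```

It stopped after 0.140 m of travel with the force rising: at the stop. Release, rise and go back above the wing.

```bash
python3 -m jog '[{"x":0,"y":0,"z":0,"ax":0,"ay":0,"az":0},{"x":0,"y":0,"z":0,"ax":0,"ay":0,"az":0},{"x":0,"y":0,"z":0,"ax":0,"ay":0,"az":0},{"x":0,"y":0,"z":0,"ax":0,"ay":0,"az":0},{"x":0,"y":0,"z":-0.02,"ax":0,"ay":0,"az":0},{"x":0,"y":0,"z":-0.05,"ax":0,"ay":0,"az":0},{"x":0,"y":0,"z":-0.08,"ax":0,"ay":0,"az":0},{"x":0,"y":0,"z":-0.11,"ax":0,"ay":0,"az":0},{"x":0,"y":0,"z":-0.14,"ax":0,"ay":0,"az":0},{"x":0,"y":0,"z":-0.144,"ax":0,"ay":0,"az":0},{"x":0,"y":0,"z":-0.144,"ax":0,"ay":0,"az":0}]' 0.35
python3 plan.py .468 .0475 .176 .214
python3 - <<'E'
from h import *
p=camera_params("wrist");im=read_camera("wrist")
cv2.imwrite("pics/w4.png",im[:,:,::-1])
E
```

```text
t: 16.6
eef_pos: [0.5532, 0.0851, 0.1756]
tool_rot: [-0.0, 0.993, 0.118, 0.001]
contact_force: [0.4, 0.4, -1.3]
gripper_width: 0.35
grasp_force: 0.0
shift [-0.0916  0.0167 -0.0006] rotvec [ 1.0000e-03 -1.7000e-03 -1.5492e+00] t 16.6 q7 -1.3735300363500063 F [ 0.4  0.4 -1.3] pos [0.5532 0.0851 0.1756] y yaw -1.3352
```

View pics/w4.png

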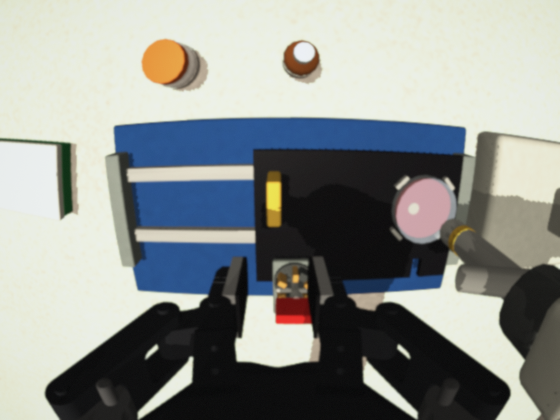

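The carriage is against the right stop block (462,200), the dish is between its tabs at (424,210), and the wing is up at (292,310). Moving above the wing.

```bash
python3 -m jog '[{"x":-0.008,"y":0.0015,"z":0,"ax":0,"ay":0,"az":-0.14},{"x":-0.016,"y":0.003,"z":0,"ax":0,"ay":0,"az":-0.28},{"x":-0.025,"y":0.0045,"z":0,"ax":0,"ay":0,"az":-0.42},{"x":-0.033,"y":0.006,"z":0,"ax":0,"ay":0,"az":-0.56},{"x":-0.041,"y":0.0075,"z":0,"ax":0,"ay":0,"az":-0.7},{"x":-0.05,"y":0.009,"z":0,"ax":0,"ay":0,"az":-0.84},{"x":-0.058,"y":0.0105,"z":0,"ax":0,"ay":0,"az":-0.98},{"x":-0.066,"y":0.012,"z":0,"ax":0,"ay":0,"az":-1.12},{"x":-0.075,"y":0.0135,"z":0,"ax":0,"ay":0,"az":-1.26},{"x":-0.083,"y":0.015,"z":0,"ax":0,"ay":0,"az":-1.4},{"x":-0.0916,"y":0.0167,"z":0,"ax":0,"ay":0,"az":-1.54},{"x":-0.0916,"y":0.0167,"z":0,"ax":0,"ay":0,"az":-1.549}]' 0.4
python3 -m jog '[{"x":0,"y":0,"z":0.03,"ax":0,"ay":0,"az":0},{"x":0,"y":0,"z":0.04,"ax":0,"ay":0,"az":0},{"x":0,"y":0,"z":0.04,"ax":0,"ay":0,"az":0},{"x":0,"y":0,"z":0.04,"ax":0,"ay":0,"az":0}]'
python3 plan.py .4677 .0473 .071 .214
python3 - <<'E'
from h import *
p=camera_params("wrist");i=read_camera("wrist").astype(int)
m=(i[...,0]>110)&(i[...,1]<70)&(i[...,2]<70);n,l,s,c=cv2.connectedComponentsWithStats(m.astype(np.uint8))
k=1+np.argmax(s[1:,4]);print(s[k],c[k])
d=np.array([np.sin(.214),-np.cos(.214),0])*.019
print([np.round(proj("wrist",np.array([.468,.0475,.123])+a*d,p),1) for a in (-1,1)])
E
```

```text
t: 17.85
eef_pos: [0.4656, 0.0467, 0.1734]
tool_rot: [-0.001, 0.627, 0.779, -0.001]
contact_force: [-0.8, 0.4, 0.5]
gripper_width: 0.4
grasp_force: 0.0
t: 18.25
eef_pos: [0.4677, 0.0475, 0.135]
tool_rot: [-0.0, 0.628, 0.778, -0.0]
contact_force: [0.2, 0.6, -0.3]
gripper_width: 0.401
grasp_force: 0.0
shift [-0.0001  0.      0.064 ] rotvec [-0.0009  0.0003 -0.0012] t 18.25 q7 0.07604741787789401 F [ 0.2  0.6 -0.3] pos [0.4677 0.0475 0.135 ] y yaw 0.2128
[267 209  19  58 906] [276.11479029 236.95253863]
[array([279.5, 211.7]), array([279.4, 268.6])]
```

```bash
python3 -m jog '[{"x":0,"y":0,"z":0.02,"ax":0,"ay":0,"az":0},{"x":0,"y":0,"z":0.04,"ax":0,"ay":0,"az":0},{"x":0,"y":0,"z":0.055,"ax":0,"ay":0,"az":0},{"x":0,"y":0,"z":0.063,"ax":0,"ay":0,"az":0},{"x":0,"y":0,"z":0.064,"ax":0,"ay":0,"az":0},{"x":0,"y":0,"z":0.064,"ax":0,"ay":0,"az":0}]'
python3 -m jog '[{"x":0,"y":0,"z":0,"ax":0,"ay":0,"az":0},{"x":0,"y":0,"z":0,"ax":0,"ay":0,"az":0},{"x":0,"y":0,"z":0,"ax":0,"ay":0,"az":0},{"x":0,"y":0,"z":0,"ax":0,"ay":0,"az":0},{"x":0,"y":0,"z":0,"ax":0,"ay":0,"az":0},{"x":0,"y":0,"z":0,"ax":0,"ay":0,"az":0},{"x":0,"y":0,"z":0,"ax":0,"ay":0,"az":0}]' 0 60
python3 -m jog '[{"x":0,"y":0,"z":-0.003,"ax":0,"ay":0,"az":0},{"x":0,"y":0,"z":-0.006,"ax":0,"ay":0,"az":0},{"x":0,"y":0,"z":-0.0085,"ax":0,"ay":0,"az":0},{"x":0,"y":0,"z":-0.0085,"ax":0,"ay":0,"az":0},{"x":0,"y":0,"z":-0.0085,"ax":0,"ay":0,"az":0}]'
python3 plan.py .4677 .0473 .079 -.836
```

```text
t: 18.9
eef_pos: [0.4681, 0.0476, 0.0716]
tool_rot: [0.0, 0.628, 0.778, 0.0]
contact_force: [0.4, 1.2, 1.2]
gripper_width: 0.401
grasp_force: 0.0
t: 19.6
eef_pos: [0.4674, 0.0476, 0.0718]
tool_rot: [-0.0, 0.628, 0.779, 0.0]
contact_force: [-3.3, -0.0, 6.3]
gripper_width: 0.102
grasp_force: 59.3
t: 20.1
eef_pos: [0.4671, 0.0475, 0.0792]
tool_rot: [-0.0, 0.628, 0.779, -0.0]
contact_force: [0.5, 1.1, -11.7]
gripper_width: 0.104
grasp_force: 58.3
shift [-0.0003  0.0005  0.0002] rotvec [-8.0000e-04  4.0000e-04  1.0501e+00] t 20.1 q7 0.12069621700401272 F [  0.5   1.1 -11.7] pos [0.4671 0.0475 0.0792] y yaw 0.2141
```

```bash
python3 -m jog '[{"x":0,"y":0,"z":0,"ax":0,"ay":0,"az":0.12},{"x":0,"y":0,"z":0,"ax":0,"ay":0,"az":0.24},{"x":0,"y":0,"z":0,"ax":0,"ay":0,"az":0.36},{"x":0,"y":0,"z":0,"ax":0,"ay":0,"az":0.48},{"x":0,"y":0,"z":0,"ax":0,"ay":0,"az":0.6},{"x":0,"y":0,"z":0,"ax":0,"ay":0,"az":0.72},{"x":0,"y":0,"z":0,"ax":0,"ay":0,"az":0.84},{"x":0,"y":0,"z":0,"ax":0,"ay":0,"az":0.96},{"x":0,"y":0,"z":0,"ax":0,"ay":0,"az":1.05},{"x":0,"y":0,"z":0,"ax":0,"ay":0,"az":1.05},{"x":0,"y":0,"z":0,"ax":0,"ay":0,"az":1.05}]'
python3 -m jog '[{"x":0,"y":0,"z":0.004,"ax":0,"ay":0,"az":0},{"x":0,"y":0,"z":0.008,"ax":0,"ay":0,"az":0},{"x":0,"y":0,"z":0.012,"ax":0,"ay":0,"az":0},{"x":0,"y":0,"z":0.016,"ax":0,"ay":0,"az":0},{"x":0,"y":0,"z":0.019,"ax":0,"ay":0,"az":0},{"x":0,"y":0,"z":0.019,"ax":0,"ay":0,"az":0}]'
python3 plan.py .4677 .0473 .059 -.836
```

```text
t: 21.2
eef_pos: [0.4674, 0.0474, 0.0793]
tool_rot: [0.0, 0.933, 0.36, -0.0]
contact_force: [1.6, -0.8, -11.9]
gripper_width: 0.102
grasp_force: 58.3
t: 21.8
eef_pos: [0.4675, 0.0473, 0.0604]
tool_rot: [-0.0, 0.933, 0.359, -0.0]
contact_force: [-0.2, -1.2, -7.1]
gripper_width: 0.102
grasp_force: 59.0
shift [0.0001 0.0001 0.0014] rotvec [-0.0003  0.0003 -0.0002] t 21.8 q7 -0.7534069263710828 F [-0.2 -1.2 -7.1] pos [0.4675 0.0473 0.0604] y yaw -0.8362
```

The pin is down to about 1 mm, well below the plate level, so it is in the notch. Release and back off.

```bash
python3 -m jog '[{"x":0,"y":0,"z":0.0015,"ax":0,"ay":0,"az":0},{"x":0,"y":0,"z":0.0015,"ax":0,"ay":0,"az":0}]'
python3 -m jog '[{"x":0,"y":0,"z":0,"ax":0,"ay":0,"az":0},{"x":0,"y":0,"z":0,"ax":0,"ay":0,"az":0},{"x":0,"y":0,"z":0,"ax":0,"ay":0,"az":0},{"x":0,"y":0,"z":0,"ax":0,"ay":0,"az":0},{"x":0,"y":0,"z":-0.02,"ax":0,"ay":0,"az":0},{"x":0,"y":0,"z":-0.05,"ax":0,"ay":0,"az":0},{"x":0,"y":0,"z":-0.09,"ax":0,"ay":0,"az":0},{"x":0,"y":0,"z":-0.13,"ax":0,"ay":0,"az":0},{"x":0,"y":0,"z":-0.15,"ax":0,"ay":0,"az":0},{"x":0,"y":0,"z":-0.15,"ax":0,"ay":0,"az":0},{"x":0,"y":0,"z":-0.15,"ax":0,"ay":0,"az":0}]' 0.4
python3 - <<'E'
from h import *
p=camera_params("wrist");w=read_camera("wrist");s=read_camera("scene")
print([np.round(proj("scene",(.468,.0475,z)),1) for z in (.111,.118)],[np.round(proj("wrist",x,p),1) for x in ([.482,.06,.111],[.4537,.0343,.111])])
S=cv2.resize(s[165:315,90:290],(400,300),interpolation=cv2.INTER_CUBIC);S2=cv2.resize(s[165:225,155:215],(300,300),interpolation=cv2.INTER_CUBIC)
W=cv2.resize(w,(400,300),interpolation=cv2.INTER_AREA)
cv2.imwrite("pics/end.png",np.vstack([np.hstack([S,W]),np.hstack([S2,np.zeros((300,500,3),np.uint8)])])[:,:,::-1])
E
```

```text
t: 22.0
eef_pos: [0.468, 0.0474, 0.0601]
tool_rot: [-0.0, 0.933, 0.359, 0.0]
contact_force: [-4.9, -1.2, 11.2]
gripper_width: 0.107
grasp_force: 61.7
t: 23.1
eef_pos: [0.4675, 0.0477, 0.2088]
tool_rot: [-0.0, 0.933, 0.359, 0.0]
contact_force: [-1.0, -0.3, -0.5]
gripper_width: 0.399
grasp_force: 0.0
[array([180.1, 190.1]), array([179.6, 187.2])] [array([278.9, 177.7]), array([278.9, 220.4])]
```

View pics/end.png

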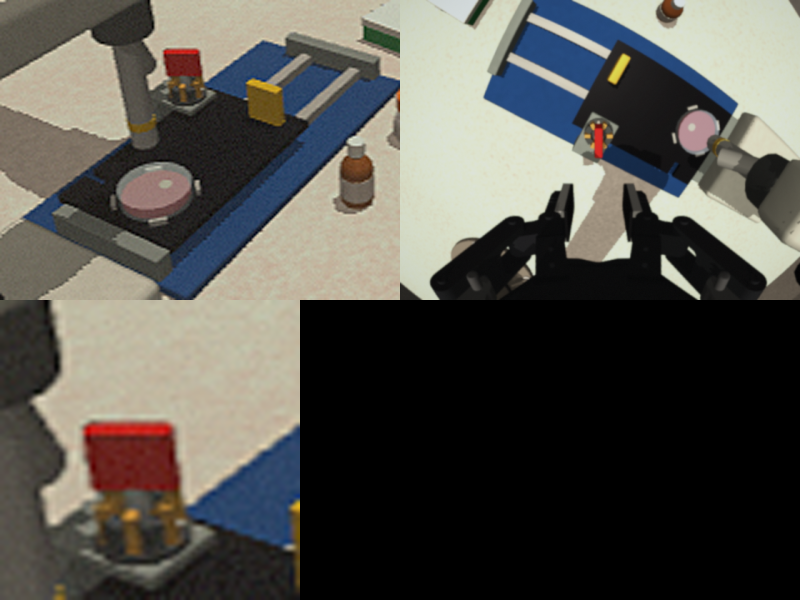

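The wing's top edge is at scene row 190, the same as when first locked, so the pin is home. The carriage is at the stop and the dish lies flat between its tabs. Handing in.

```bash
python3 -c "
from station import *
print(hand_in())"
```

```text
the job is handed in; nothing more can be done
None
```

I handed the job in at about 23 s: the carriage is at the microscope stop with the pin dropped home in its notch, and the dish lies flat between its tabs. The only slip was a first grasp that closed on top of the wing (about 7 N) because the fingertips sit about 26 mm higher than the reported position.

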